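Proof-pull the orange plug of a solvent manifold

TASK

Prove that the orange plug is firmly seated in the solvent manifold: take its orange head and slowly pull it straight up with rising force to about 12 N, so that about half of the green band on its stem comes out of the block and none of the red one, and hold that pull for about a second. Then ease the head back down until it is fully home and let go; leave the blue and the white head alone.

Things in the scene. Friction and masses are not known exactly. Their poses are not given: they have to be found in the camera images.
- orange_head (a joint): Height in m of the orange head above home: 0 home on the block (start), grows upward, stop at 0.045. A spring draws it home: it takes about 3 N at 0 and 0.4 N more per mm (9 N at 16 mm, 12.4 N at 24 mm, 16.4 N at 34 mm). Its 22 mm steel stem comes out of the block as it rises: first 16 mm bare steel, 16 to 34 mm green, beyond 34 mm red (pulled too hard). At home no band is seen.
- orange_grip (a point): Grip point on the axis of the orange pull head, an upright plastic cylinder 30 mm across and 50 mm high that does not turn. The point lies 22 mm below the flat top, 28 mm above the underside and, at home, 30 mm above the top of the manifold block (100 mm above the table). z is up, y runs along the row of three heads, x across it.
- blue_grip (a point): The same point on the blue head, to be left alone. The three heads are alike but for colour and stand in a row 90 mm apart on the manifold, a fixed aluminium block 270 mm long (y), 64 mm wide (x), its top 70 mm above the table, on a black base plate 290 by 90 by 12 mm. Which colour stands where changes.
- white_grip (a point): The same point on the white head, a like cylinder in the same row, to be left alone.

How it is judged:
By the outcome, as a careful person would: the job done as asked, in the order asked, and still so for the second after the job is handed in, with the robot touching nothing.
It also fails if it takes over 35 s, if anything falls off the work surface, if the arm or the gripper's body presses on something with over 40 N, if the wrist force passes 120 N, or if a joint passes its speed limit or range.

ROBOT

A 6-joint arm with a two-finger parallel gripper is mounted at the origin on the work surface. World frame = base frame: x ahead of the robot, y to its left, z up, the work surface at z = 0. Lengths are in m, angles in rad, forces in N, time in s.
With the tool pointing down it reaches from about 0.275 to 0.75 m from the base axis. Payload 10.2 kg.
Tool frame: the origin (TCP) lies midway between the tips of the shut fingers; the grasp point (between the pads) lies 19 mm behind it (env.hold_point_z is the distance from the TCP to the grasp point, in m); x points along the fingers, z is the direction in which the jaws open and shut, and the axes are right-handed (so a half turn about x gives the same grasp; the last joint's range is limited). The gripper opens to 85 mm and grips with 20 to 120 N. Pads are 22 mm wide; open, the fingers measure 114 mm over their backs; the gripper's body (76 mm by 85 mm) begins 54 mm behind the grasp point. The pads swing forward as they close: fully open they stand 13 mm farther back than shut.
Start: joints at [-0.223, 0.313, 1.498, -0, 1.331, -0.223], TCP at [0.525, -0, 0.204] pointing down, gripper open.
Joint ranges: [-2.94, 2.94], [-0.97, 2.17], [0.19, 2.56], [-1.23, 4.37], [0.02, 3.11], [-2.88, 2.88]. Speed limits (rad/s): [2.39, 2.39, 3.01, 3.14, 3.14, 3.14].

INTERFACE

Orientations are given as a unit quaternion [x, y, z, w].
In Python, from bench import env, kinematics, monitor, eyes, job gives the robot as it stands. The module is installed in compiled form; this text tells all that it offers. Calls block until the motion is done:
- env.reach(position, orientation): joint-space move of the TCP to a pose.
- env.movel(position, velocity=0.15, frame=None, guard=None): straight line of the TCP; frame=None keeps the orientation; velocity is the mean speed in m/s. With guard (N) it stops when the force on the tool has changed by that much, and returns True; else False.
- env.set_joints(angles): joint-space move.
- env.release() and env.close_gripper(effort=None): open the fingers fully, or close them until they stop; effort is the grip in N (None keeps the last).
- env.hold(seconds).
- kinematics.ik(position, orientation): joint angles nearest the present ones, or None.
- monitor.sense(): the state.
- eyes.grab_frame(name): name is "scene" or "side" or "wrist"; returns a dict with "frame" (384x512x3 uint8, red, green, blue), "mtx" (3x3 intrinsics, pixels), "view" (4x4, takes a point from world to camera coordinates). Camera axes: x right, y down, z forward; pixel columns grow to the right and rows downward; lengths in m; the calibration is good to about 2 mm. A picture is of the moment at which its call begins. There is no depth.
A pose or a line that the arm cannot do raises env.MotionError and nothing moves.
- job.hand_in(): hands the job in, once; it reports no verdict.
The state is a dict: "clock": time; "joints": joint angles; "qvel": joint speeds; "joint_efforts": joint torques, N m; "position": TCP position; "ee_rot": TCP orientation; "contact_force": force on the tool from outside, world axes, zero at the start; "ft_torque": the same for the moment, N m; "finger_gap": opening from 0.0 (shut) to 1.0 (fully open).
Only numpy, scipy, OpenCV 4.12 (cv2) and the standard library are available. Lean on these libraries where they do the work, as an engineer would, in place of code of your own. Each camera call takes 0.05 s, during which the arm holds its last target.

## Working session

There is one attempt and no reset: what is moved stays moved. The work goes in short steps, each a Python script; the robot and the scene stay as the last script left them, time stands still between calls to the robot, and variables do not carry over. Pictures are saved under pics/ and viewed, and the job is handed in when it is done.

```bash
mkdir -p pics; python3 - <<'E'
from bench import env, kinematics, monitor, eyes, job
import cv2,numpy as np
s=monitor.sense();print({k:np.round(v,3) for k,v in s.items()}, env.hold_point_z)
for n in ["scene","side","wrist"]:
    f=eyes.grab_frame(n);cv2.imwrite(f"pics/a_{n}.png",f["frame"][:,:,::-1]);np.savez(f"pics/a_{n}.npz",**f)
    print(n,np.round(f["mtx"],1).tolist(),np.round(np.linalg.inv(f["view"]),3).tolist())
E
```

```text
{'clock': np.float64(0.0), 'joints': array([-0.223,  0.313,  1.498,  0.   ,  1.331, -0.223]), 'qvel': array([ 0.001,  0.001,  0.001,  0.001,  0.001, -0.   ]), 'joint_efforts': array([-1.0000e-03, -4.1226e+01, -2.5974e+01, -0.0000e+00,  4.0000e-03,
       -0.0000e+00]), 'position': array([0.525, 0.   , 0.203]), 'ee_rot': array([0.   , 0.708, 0.   , 0.707]), 'contact_force': array([-0.101,  0.028, -0.258]), 'ft_torque': array([-0.004, -0.02 ,  0.048]), 'finger_gap': np.float64(1.002)} 0.0187
scene [[399.3, 0.0, 260.1], [0.0, 399.3, 192.4], [0.0, 0.0, 1.0]] [[-0.366, 0.592, -0.718, 1.04], [0.931, 0.235, -0.281, 0.225], [0.003, -0.771, -0.637, 0.534], [0.0, 0.0, 0.0, 1.0]]
side [[375.4, 0.0, 249.0], [0.0, 375.4, 195.7], [0.0, 0.0, 1.0]] [[-0.7, -0.486, 0.523, 0.228], [-0.714, 0.48, -0.51, 0.382], [-0.004, -0.73, -0.683, 0.559], [0.0, 0.0, 0.0, 1.0]]
wrist [[293.2, 0.0, 251.0], [0.0, 293.2, 195.0], [0.0, 0.0, 1.0]] [[1.0, 0.0, -0.002, 0.524], [-0.0, -0.958, -0.285, 0.072], [-0.002, 0.285, -0.958, 0.375], [0.0, 0.0, 0.0, 1.0]]
```

View pics/a_scene.png

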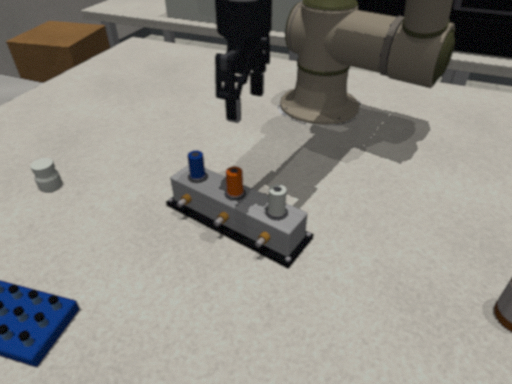

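View pics/a_side.png

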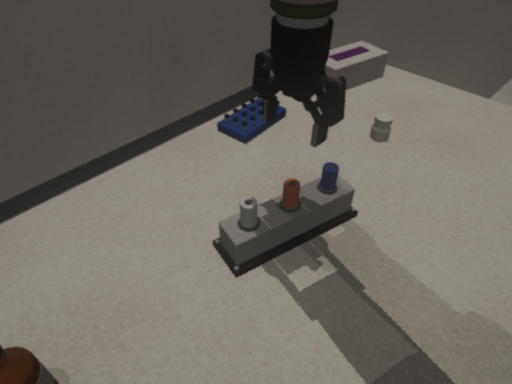

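View pics/a_wrist.png

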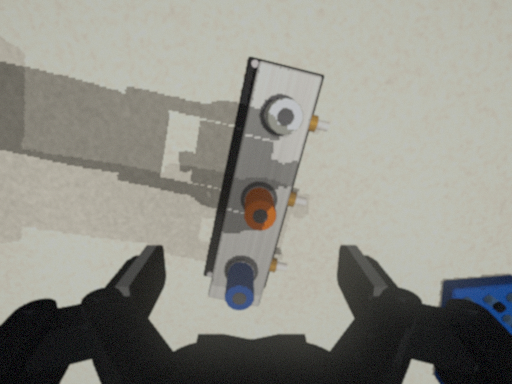

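```bash
python3 - <<'E'
import cv2,numpy as np
for n,(x,y,w,h),k in [("scene",(170,140,120,90),6),("side",(230,150,120,90),6),("wrist",(200,60,140,105*2+50),2.3)]:
    a=cv2.imread(f"pics/a_{n}.png")[y:y+h,x:x+w]; cv2.imwrite(f"pics/c_{n}.png",cv2.resize(a,None,fx=k,fy=k,interpolation=cv2.INTER_CUBIC))
E
```

```text
(no output)
```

View pics/c_scene.png

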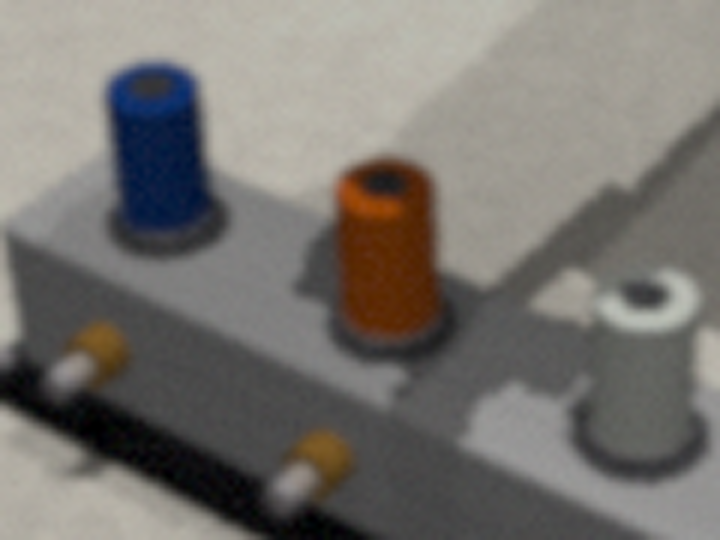

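View pics/c_side.png

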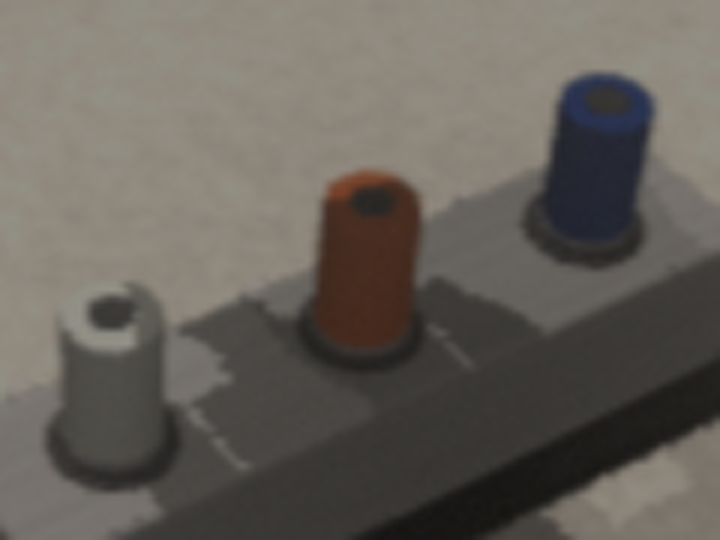

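View pics/c_wrist.png

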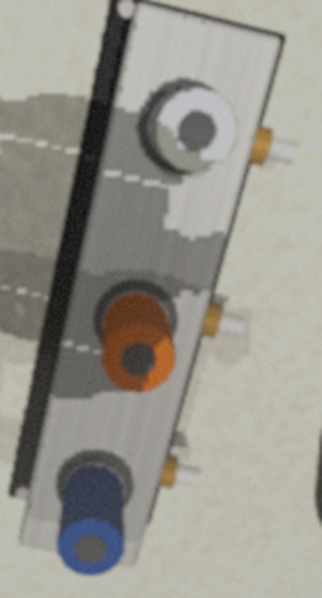

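The orange head is in the middle. In the scene image the top-face centres are blue (195.3,154.5), orange (234.3,170.3) and white (277.5,189). In the side image they are (331,166.7), (292.2,183.2) and (248.7,202), and in the wrist image (239.1,298.3), (260,215.7) and (285.7,116.5).

```bash
cat > h.py <<'E'
import numpy as np
def onplane(f,u,v,z):
    K=f["mtx"];V=f["view"];R=V[:3,:3];c=-R.T@V[:3,3];d=R.T@np.linalg.inv(K)@np.array([u,v,1.]);return c+d*(z-c[2])/d[2]
def tri(fs,px):
    A=[]
    for f,(u,v) in zip(fs,px):
        P=f["mtx"]@f["view"][:3]; A+=[u*P[2]-P[0],v*P[2]-P[1]]
    A=np.array(A); return np.linalg.lstsq(A[:,:3],-A[:,3],rcond=None)[0]
E
python3 - <<'E'
import numpy as np
from h import *
F=[np.load(f"pics/a_{n}.npz") for n in ("scene","side","wrist")]
p={"blue":[(195.3,154.5),(331,166.7),(239.1,298.3)],"orange":[(234.3,170.3),(292.2,183.2),(260,215.7)],"white":[(277.5,189),(248.7,202),(285.7,116.5)]}
r={}
for k,v in p.items():
    print(k,"tri",tri(F,v).round(4),[onplane(f,*q,.122)[:2].round(4).tolist() for f,q in zip(F,v)])
    r[k]=np.mean([onplane(f,*q,.122) for f,q in zip(F,v)],0)
print(r)
d=r["blue"]-r["white"];print(np.linalg.norm(d),np.degrees(np.arctan2(d[1],d[0])),(r["blue"]+r["white"])/2)
E
```

```text
blue tri [ 0.5129 -0.1102  0.1198] [[0.5171, -0.1068], [0.5122, -0.1079], [0.5118, -0.1113]]
orange tri [ 0.5327 -0.0221  0.1207] [[0.5351, -0.0203], [0.5324, -0.0214], [0.532, -0.0228]]
white tri [0.5534 0.0656 0.12  ] [[0.556, 0.0667], [0.5523, 0.0667], [0.5527, 0.0653]]
{'blue': array([ 0.51368009, -0.10866223,  0.122     ]), 'orange': array([ 0.53317771, -0.021521  ,  0.122     ]), 'white': array([0.55367835, 0.06623269, 0.122     ])}
0.17941041013083586 -102.88193563900374 [ 0.53367922 -0.02121477  0.122     ]
```

```bash
python3 - <<'E'
from bench import env, kinematics, monitor, eyes, job
import cv2,numpy as np
from scipy.spatial.transform import Rotation as R
q=(R.from_euler('z',-12.9,degrees=True)*R.from_euler('y',90,degrees=True)).as_quat()
p=np.array([.5333,-.0217,.190])
env.reach(p,q)
p[2]=.081
g=env.movel(p,velocity=.06,guard=6)
s=monitor.sense();print(g,{k:np.round(s[k],3) for k in("clock","position","contact_force","joints","ee_rot")})
for n in ["scene","side","wrist"]:
    f=eyes.grab_frame(n);cv2.imwrite(f"pics/b_{n}.png",f["frame"][:,:,::-1])
a=np.hstack([cv2.resize(cv2.imread("pics/b_scene.png")[110:230,160:294],None,fx=2.95,fy=2.95),cv2.resize(cv2.imread("pics/b_side.png")[110:230,220:354],None,fx=2.95,fy=2.95)])
cv2.imwrite("pics/b_mix.png",a)
E
```

```text
False {'clock': np.float64(2.417), 'position': array([ 0.533, -0.022,  0.081]), 'contact_force': array([0.664, 0.22 , 0.048]), 'joints': array([-0.26 ,  0.46 ,  1.629, -0.   ,  1.052, -0.035]), 'ee_rot': array([ 0.079,  0.702, -0.079,  0.703])}
```

View pics/b_mix.png

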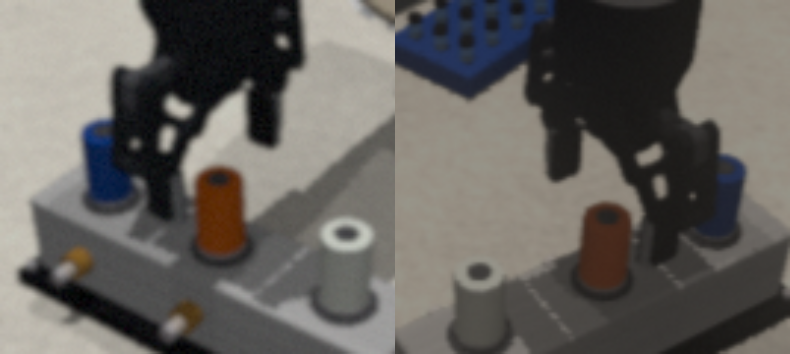

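View pics/b_wrist.png

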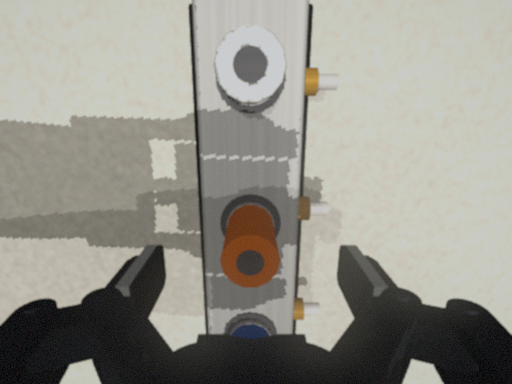

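Wrist view: the orange head (column 250) is centred between the fingers (165 and 340) and the row is upright in the image. In the scene view a fingertip appears at about (216,181). I'll check by projection that the fingers straddle the head in y before closing.

```bash
python3 - <<'E'
import numpy as np
F={n:np.load(f"pics/a_{n}.npz") for n in ("scene","side","wrist")}
a=np.radians(-12.9);x=np.array([np.cos(a),np.sin(a),0])
def pr(n,p):
    q=F[n]["mtx"]@(F[n]["view"][:3]@np.r_[p,1]);return (q[:2]/q[2]).round(1)
for s in(-1,1):
  for z in (.081,.094):
    p=np.array([.5333,-.0217,z])+s*.0425*x
    print(s,z,[pr(n,p) for n in("scene","side")])
E
```

```text
-1 0.081 [array([248.6, 176.2]), array([304.5, 213.7])]
-1 0.094 [array([248.5, 170.6]), array([305.2, 208.5])]
1 0.081 [array([220.1, 200.5]), array([277.1, 186.6])]
1 0.094 [array([219.7, 194.8]), array([277.4, 181.5])]
```

```bash
python3 - <<'E'
import cv2,numpy as np
a=np.hstack([cv2.resize(cv2.imread("pics/b_scene.png")[130:210,200:280],None,fx=5,fy=5),cv2.resize(cv2.imread("pics/b_side.png")[130:210,260:340],None,fx=5,fy=5)])
cv2.imwrite("pics/b_mix2.png",cv2.convertScaleAbs(a,alpha=1.8,beta=20))
E
```

```text
(no output)
```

View pics/b_mix2.png

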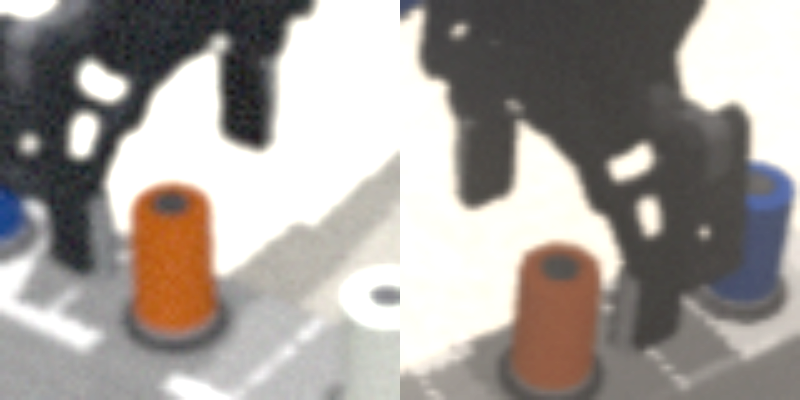

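```bash
python3 - <<'E'
import numpy as np
from h import *
F=[np.load(f"pics/a_{n}.npz") for n in ("scene","side")]
for p in ([(215,183.6),(276.5,171)],[(249,159.5),(311,199.5)]):
    t=tri(F,p);print(t.round(4))
E
python3 - <<'E'
from bench import monitor,eyes
import numpy as np,cv2
s=monitor.sense();print({k:np.round(s[k],4) for k in("clock","position","ee_rot","qvel","finger_gap")})
f=eyes.grab_frame("scene");print(abs(f["view"]-np.load("pics/a_scene.npz")["view"]).max())
cv2.imwrite("pics/d.png",cv2.resize(f["frame"][90:230,160:320,::-1],None,fx=4,fy=4))
E
```

```text
[ 0.5789 -0.0342  0.1182]
[ 0.4858 -0.0148  0.116 ]
{'clock': np.float64(2.5667), 'position': array([ 0.5334, -0.0217,  0.0812]), 'ee_rot': array([ 0.0794,  0.7025, -0.0794,  0.7028]), 'qvel': array([-0.    ,  0.0021,  0.0008, -0.0002, -0.0014, -0.0016]), 'finger_gap': np.float64(1.0031)}
0.0
```

View pics/d.png

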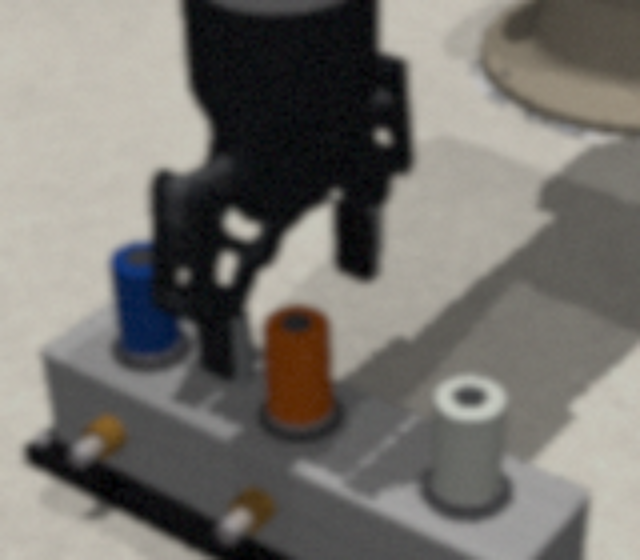

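The fingertips triangulate to z≈0.117, where I expected about 0.094, so they stand about 23 mm too high. I'll check this against the start pictures before closing.

```bash
python3 - <<'E'
import cv2,numpy as np
a=np.hstack([cv2.resize(cv2.imread("pics/a_scene.png")[40:140,200:280],None,fx=5,fy=5),cv2.resize(cv2.imread("pics/a_side.png")[60:160,260:340],None,fx=5,fy=5)])
cv2.imwrite("pics/a_mix2.png",cv2.convertScaleAbs(a,alpha=1.8,beta=20))
E
```

```text
(no output)
```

View pics/a_mix2.png

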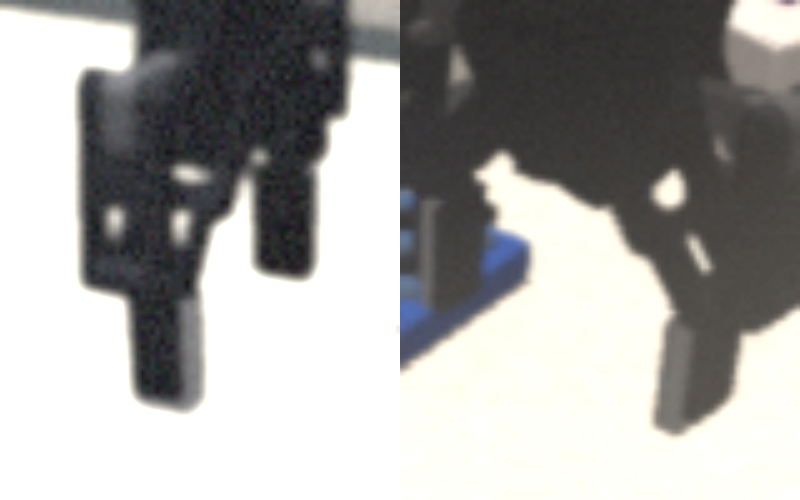

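```bash
python3 - <<'E'
import numpy as np
from h import *
F=[np.load(f"pics/a_{n}.npz") for n in ("scene","side")]
for p in ([(233,121),(268,122)],[(257,95.5),(318,146)]):
    t=tri(F,p);print(t.round(4))
E
```

```text
[0.573  0.0012 0.2413]
[ 0.4774 -0.0008  0.2401]
```

```bash
python3 - <<'E'
from bench import env, monitor, eyes
import cv2,numpy as np
p=np.array([.5333,-.0217,.150])
env.movel(p,velocity=.12)
t=monitor.sense()["clock"]
env.close_gripper(20)
s=monitor.sense();print(s["clock"]-t,s["clock"],s["finger_gap"],s["position"].round(4) if hasattr(s["position"],'round') else s["position"])
A=[]
for n,(x,y) in {"scene":(190,90),"side":(250,90)}.items():
    f=eyes.grab_frame(n)["frame"][:,:,::-1];cv2.imwrite(f"pics/e_{n}.png",f);A.append(cv2.resize(f[y:y+100,x:x+80],None,fx=5,fy=5))
cv2.imwrite("pics/e_mix.png",cv2.convertScaleAbs(np.hstack(A),alpha=1.8,beta=20))
E
```

```text
0.7666 4.1083 0.0008005805243479152 [ 0.5333 -0.0217  0.15  ]
```

View pics/e_mix.png

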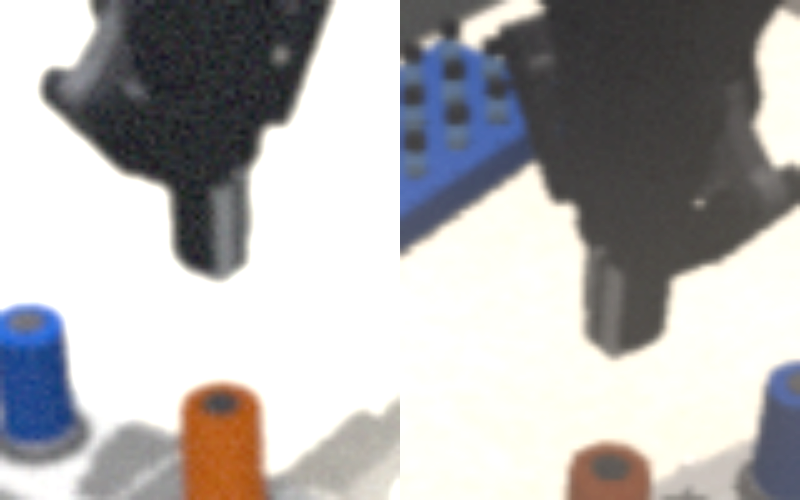

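```bash
python3 - <<'E'
import numpy as np
from h import *
F=[np.load(f"pics/a_{n}.npz") for n in ("scene","side")]
print(tri(F,[(232.6,142.5),(295.4,158.5)]).round(4))
E
```

```text
[ 0.5318 -0.0227  0.1763]
```

The shut fingertips are at z≈0.176 with the reported TCP at 0.150. The real tips therefore sit about 25 mm above the reported TCP, and the offset is constant across three poses. xy agrees within 2 mm. I'll correct the height and descend under guard.

```bash
python3 - <<'E'
from bench import env, monitor, eyes
import cv2,numpy as np
env.release()
p=np.array([.5340,-.0212,.058])
g=env.movel(p,velocity=.07,guard=5)
s=monitor.sense();print(g,{k:np.round(s[k],3) for k in("clock","position","contact_force","finger_gap")})
A=[]
for n,(x,y) in {"scene":(190,120),"side":(250,120)}.items():
    f=eyes.grab_frame(n)["frame"][:,:,::-1];cv2.imwrite(f"pics/f_{n}.png",f);A.append(cv2.resize(f[y:y+100,x:x+80],None,fx=5,fy=5))
cv2.imwrite("pics/f_mix.png",cv2.convertScaleAbs(np.hstack(A),alpha=1.8,beta=20))
E
```

```text
False {'clock': np.float64(6.458), 'position': array([ 0.534, -0.021,  0.058]), 'contact_force': array([ 0.068, -0.19 , -0.348]), 'finger_gap': np.float64(1.001)}
```

View pics/f_mix.png

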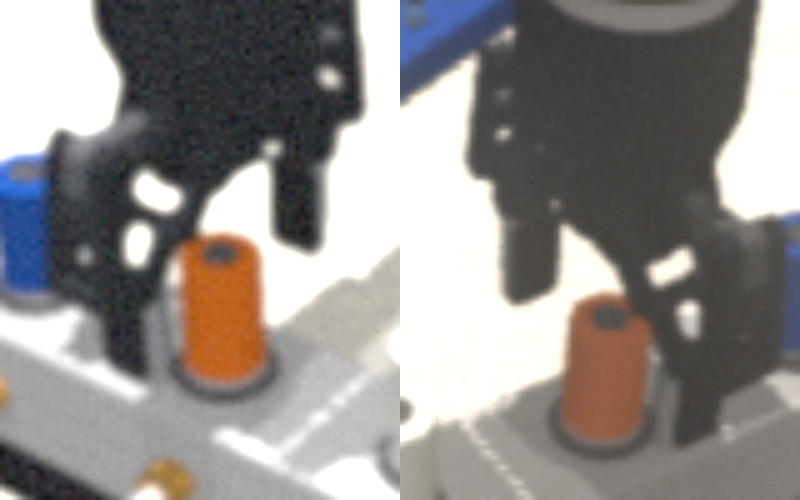

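Fingertips in the scene image are at about (215,195) and (250,170), matching the prediction for z≈0.094 on both sides of the orange head. Nothing is touched, so I'll grip.

```bash
python3 - <<'E'
from bench import env, monitor, eyes
import cv2,numpy as np
env.close_gripper(60)
env.hold(.1)
s=monitor.sense();print({k:np.round(s[k],4) for k in("clock","position","contact_force","finger_gap")})
A=[]
for n,(x,y) in {"scene":(190,120),"side":(250,120)}.items():
    f=eyes.grab_frame(n)["frame"][:,:,::-1];cv2.imwrite(f"pics/g_{n}.png",f);A.append(cv2.resize(f[y:y+100,x:x+80],None,fx=5,fy=5))
cv2.imwrite("pics/g_mix.png",cv2.convertScaleAbs(np.hstack(A),alpha=1.8,beta=20))
E
```

```text
{'clock': np.float64(7.2167), 'position': array([ 0.533 , -0.021 ,  0.0583]), 'contact_force': array([-7.5574,  0.2259,  6.8562]), 'finger_gap': np.float64(0.3372)}
```

View pics/g_mix.png

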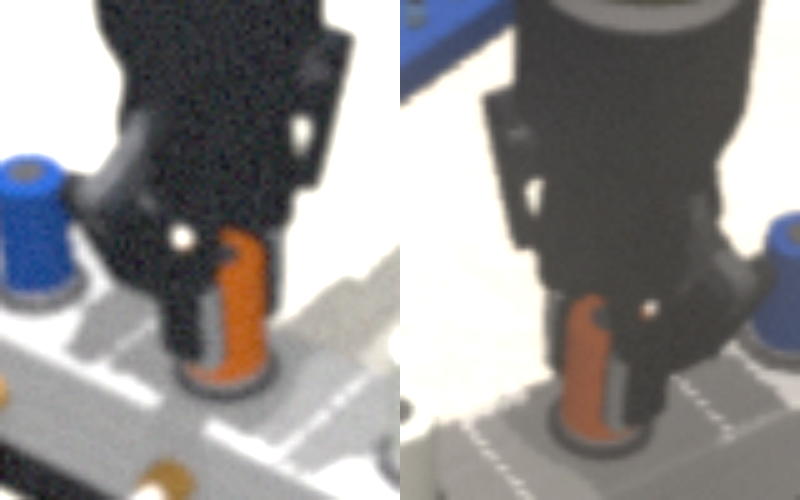

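Grip gap is 28.7 mm, so the orange head is held well below its top. I'll remove the 1 mm lateral preload and pull slowly in steps, watching the force.

```bash
python3 - <<'E'
from bench import env, monitor, eyes
import cv2,numpy as np
x,y=.5331,-.0211
for dz in (0,4,8,12,16):
    env.movel(np.array([x,y,.0583+dz/1000]),velocity=.008)
    s=monitor.sense();print(dz,{k:np.round(s[k],4).tolist() for k in("clock","position","contact_force","finger_gap")})
A=[]
for n,(x,y) in {"scene":(190,110),"side":(250,110)}.items():
    f=eyes.grab_frame(n)["frame"][:,:,::-1];cv2.imwrite(f"pics/i_{n}.png",f);A.append(cv2.resize(f[y:y+100,x:x+80],None,fx=5,fy=5))
cv2.imwrite("pics/i_mix.png",cv2.convertScaleAbs(np.hstack(A),alpha=1.8,beta=20))
E
```

```text
0 {'clock': 7.5833, 'position': [0.533, -0.021, 0.0584], 'contact_force': [-3.0946, 1.6298, 4.2024], 'finger_gap': 0.3344}
4 {'clock': 8.2333, 'position': [0.5329, -0.021, 0.0621], 'contact_force': [-1.0015, 2.2858, -4.2167], 'finger_gap': 0.3356}
8 {'clock': 8.8833, 'position': [0.5329, -0.021, 0.0662], 'contact_force': [-2.1435, 2.2054, -6.5568], 'finger_gap': 0.3333}
12 {'clock': 9.5333, 'position': [0.533, -0.021, 0.0702], 'contact_force': [-1.1912, 4.7125, -8.2591], 'finger_gap': 0.3358}
16 {'clock': 10.1833, 'position': [0.533, -0.021, 0.0742], 'contact_force': [-2.3741, 5.0407, -8.5561], 'finger_gap': 0.3337}
```

View pics/i_mix.png

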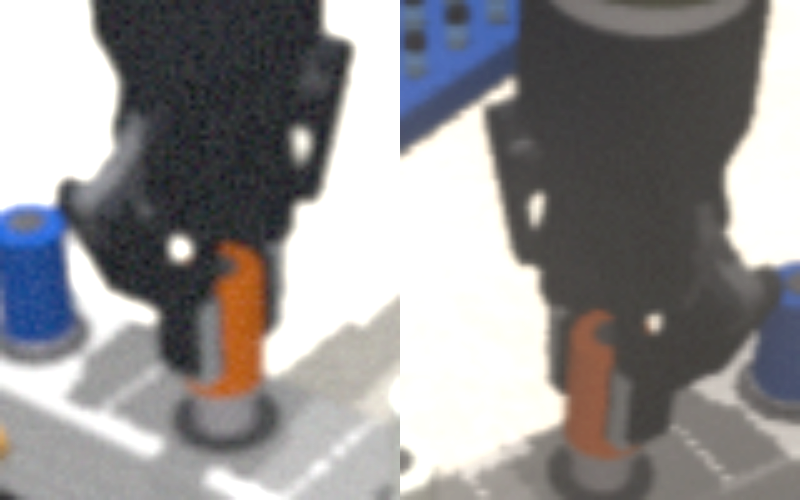

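Only bare steel shows and the force is 8.6 N at about 16 mm, which is consistent, and there is no slip. Continuing to 24 mm and checking.

```bash
python3 - <<'E'
from bench import env, monitor, eyes
import cv2,numpy as np
x,y=.5331,-.0211
for dz in (20,22,24):
    env.movel(np.array([x,y,.0583+dz/1000]),velocity=.006)
    s=monitor.sense();print(dz,{k:np.round(s[k],4).tolist() for k in("clock","position","contact_force","finger_gap")})
A=[]
for n,(x,y) in {"scene":(190,110),"side":(250,110)}.items():
    f=eyes.grab_frame(n)["frame"][:,:,::-1];cv2.imwrite(f"pics/j_{n}.png",f);A.append(cv2.resize(f[y:y+100,x:x+80],None,fx=5,fy=5))
cv2.imwrite("pics/j_mix.png",cv2.convertScaleAbs(np.hstack(A),alpha=1.8,beta=20))
F=[]
for _ in range(5): env.hold(.05);F.append(np.r_[monitor.sense()["contact_force"]])
print(np.mean(F,0),np.std(F,0),monitor.sense()["clock"])
E
```

```text
20 {'clock': 11.1, 'position': [0.533, -0.021, 0.0781], 'contact_force': [-2.3394, 4.9269, -10.9487], 'finger_gap': 0.3367}
22 {'clock': 11.5833, 'position': [0.5329, -0.021, 0.0802], 'contact_force': [-1.7626, 4.9416, -10.9867], 'finger_gap': 0.3332}
24 {'clock': 12.0667, 'position': [0.5329, -0.021, 0.0822], 'contact_force': [-1.7751, 4.0996, -12.9692], 'finger_gap': 0.3368}
[ -1.84590075   4.65702059 -12.44040382] [0.34258578 0.48085578 0.45942709] 12.4167
```

View pics/j_mix.png

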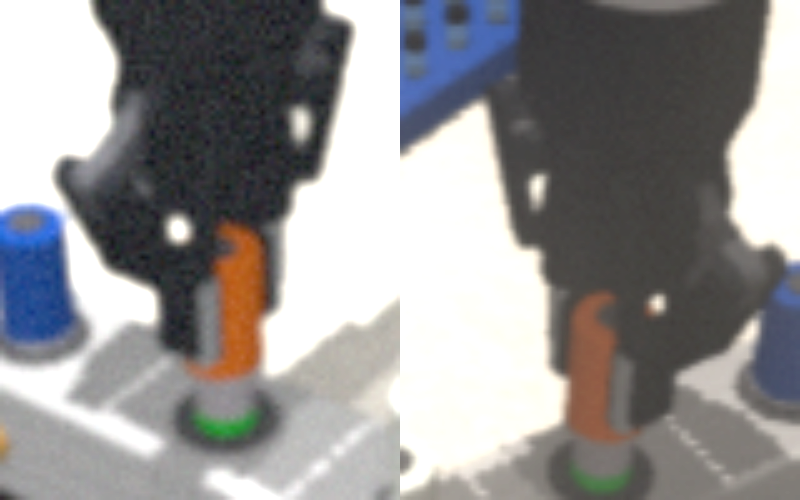

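The green band is about half out (bare steel, then green at the block), there is no red, and the mean force is 12.4 N. I'll hold it for another second, then ease down.

```bash
python3 - <<'E'
from bench import env, monitor, eyes
import cv2,numpy as np
x,y=.5331,-.0211
env.hold(1.0)
s=monitor.sense();print(s["clock"],s["position"],s["contact_force"])
f=eyes.grab_frame("scene")["frame"][:,:,::-1];A=[f]
for dz in (16,8,3,0):
    env.movel(np.array([x,y,.0583+dz/1000]),velocity=.010 if dz>3 else .006)
    s=monitor.sense();print(dz,{k:np.round(s[k],4).tolist() for k in("clock","position","contact_force","finger_gap")})
A.append(eyes.grab_frame("scene")["frame"][:,:,::-1])
cv2.imwrite("pics/k_mix.png",cv2.convertScaleAbs(np.hstack([cv2.resize(f[110:210,190:270],None,fx=5,fy=5) for f in A]),alpha=1.8,beta=20))
F=[]
for _ in range(5): env.hold(.05);F.append(np.r_[monitor.sense()["contact_force"]])
print(np.mean(F,0))
E
```

```text
13.4167 [ 0.53295204 -0.02103443  0.08218602] [ -1.84094197   4.28856317 -12.26282797]
16 {'clock': 14.4167, 'position': [0.533, -0.021, 0.0745], 'contact_force': [-2.0294, 4.9503, -9.0544], 'finger_gap': 0.3352}
8 {'clock': 15.3667, 'position': [0.533, -0.021, 0.0668], 'contact_force': [-4.7411, 4.7156, -5.9946], 'finger_gap': 0.3356}
3 {'clock': 16.35, 'position': [0.533, -0.021, 0.062], 'contact_force': [-5.6836, 5.4879, -3.862], 'finger_gap': 0.34}
0 {'clock': 17.0, 'position': [0.533, -0.021, 0.0591], 'contact_force': [-5.5078, 5.2149, -3.1877], 'finger_gap': 0.3316}
[-5.77310623  5.23954281 -2.71934863]
```

View pics/k_mix.png

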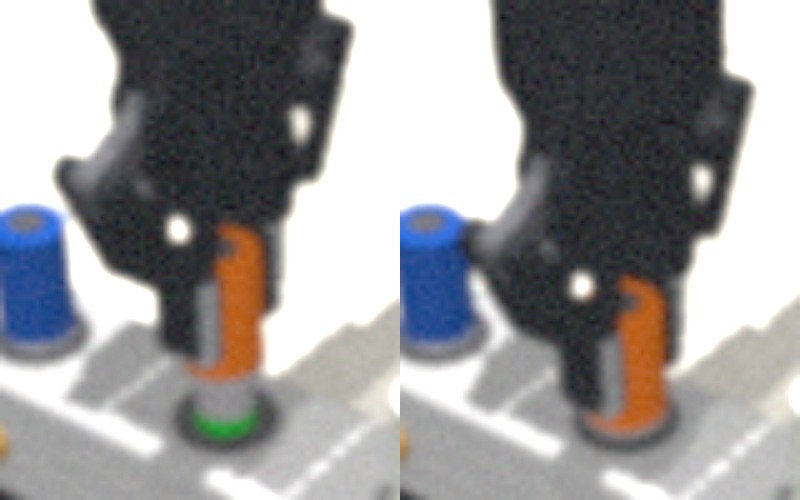

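The force is still -2.7 N, so the head is a few tenths of a mm above home. I'll ease down until it presses home, then release.

```bash
python3 - <<'E'
from bench import env, monitor, eyes
import numpy as np
x,y=.5331,-.0211
for z in (.0577,.0571,.0565):
    env.movel(np.array([x,y,z]),velocity=.006); env.hold(.1)
    F=np.mean([(env.hold(.03),monitor.sense()["contact_force"])[1] for _ in range(3)],0)
    s=monitor.sense();print(z,round(s["clock"],2),np.round(s["position"],4),F.round(2))
    if F[2]>4: break
E
```

```text
0.0577 17.75 [ 0.533  -0.0211  0.0585] [-5.6   5.54 -2.44]
0.0571 18.2 [ 0.533  -0.0211  0.0584] [-8.89  5.43  1.85]
0.0565 18.65 [ 0.5331 -0.021   0.0584] [-10.64   6.07   6.99]
```

Seated: z stays at 0.0584 while the force turns to a 7 N downward press. Releasing and withdrawing.

```bash
python3 - <<'E'
from bench import env, monitor, eyes
import cv2,numpy as np
env.release()
s=monitor.sense();print(s["clock"],s["finger_gap"],np.round(s["contact_force"],2))
env.movel(np.array([.5331,-.0211,.17]),velocity=.08); env.hold(.2)
s=monitor.sense();print(s["clock"],s["position"],np.round(s["contact_force"],2))
A=[]
for n,(x,y) in {"scene":(170,140),"side":(230,150)}.items():
    f=eyes.grab_frame(n)["frame"][:,:,::-1];cv2.imwrite(f"pics/l_{n}.png",f);A.append(cv2.resize(f[y:y+90,x:x+120],None,fx=3.3,fy=3.3))
    A[-1]=np.vstack([cv2.resize(cv2.imread(f"pics/a_{n}.png")[y:y+90,x:x+120],None,fx=3.3,fy=3.3),A[-1]])
cv2.imwrite("pics/l_mix.png",cv2.convertScaleAbs(np.hstack(A),alpha=1.5,beta=10))
E
```

```text
19.2417 0.9979167515514991 [-0.28 -1.01  0.93]
21.0083 [ 0.5330136  -0.02108008  0.16976291] [ 0.37 -0.4  -0.32]
```

View pics/l_mix.png

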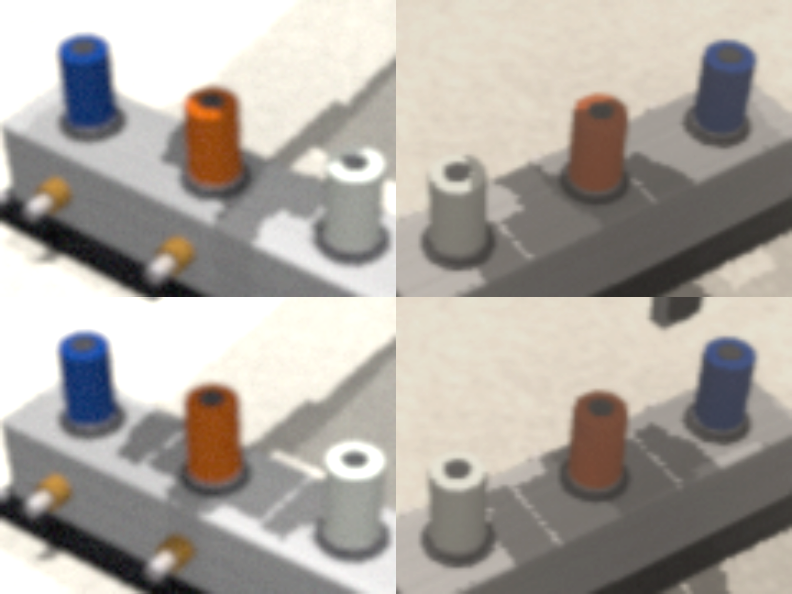

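Before (top) and after (bottom), the orange head stands at the same place: its top is at (212,100) before and (212,397) after, in two panels 297 rows apart. No stem shows, blue and white are unchanged, and the gripper is clear.

```bash
python3 -c "
from bench import job;print(job.hand_in())"
```

```text
the job is handed in; nothing more can be done
None
```

The orange plug held: I pulled its head straight up to about 24 mm, and the force rose steadily to 12.4 N (averaged at the top). The pictures at the top show about half of the green band and no red. I held that pull for about 1.4 s, then eased the head down until it pressed home at about 7 N, let go and withdrew. The last picture was taken at about 21 s, just before I handed the job in.

- **Final check:** the last pictures show the orange head back where it started, with no stem showing. The blue and white heads look unchanged. The gripper was clear and the force reading was near zero.
- **Fingertip height:** one thing disagreed with the description. The real fingertips stood about 25 mm higher than the reported tool position. I saw this in the pictures before gripping and lowered the grasp to match.
- **Return to home:** on the first lowering the head stopped about 0.7 mm short of home (force still −2.7 N). I lowered it in small steps until it was seated before releasing.
- **Side load:** a sideways force of about 5 N was on the tool during the pull, and up to about 12 N while pressing home.

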